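# Nudge the nut into its pocket and close the cover

### The job

Load the hold-down jig: with light fingertip pushes, nudge the loose hex nut over the wooden strip and along the fence until it drops flat into the shallow pocket beside the fence, without gripping it, lifting it or ramming it against the pocket's wall. Then push the steel cover by its upright lip fully across, so that it locks the nut in. Leave the round collar and everything else on the bench where it is.

Things in the scene. Friction and masses are not known exactly. Their poses are not given: they have to be found in the camera images.
- fence: Fixed aluminium fence of the jig: a bar 300 mm long (y), 70 mm wide, 34 mm high. Origin on the bench under the middle of its guiding face, the plane x = 0; x points away from the strip (the bar fills x 0 to 70 mm), y along the fence, z up. A wooden strip lies against the guiding face: 360 mm along y, x -110 to 0 mm, top 20 mm above the bench.
- fence_line (a point): Point on the guiding face, in the middle of the fence, level with the strip's top. The strip has one square pocket, 46 x 46 mm, 7 mm deep, straight walls, touching the fence (x -46 to 0 mm). Its middle lies anywhere within 30 mm of this point along the fence, changes each time and is not measured: find it by feel (the nut drops and meets the pocket's far wall) or by eye.
- nut_center (a point): Centre of the loose steel hex nut: 36 mm across flats, 41.6 mm across corners, 18 mm high, 0.09 to 0.14 kg, hole along z. Starts flat near one end of the strip (either end), 28 to 50 mm from the guiding face. Centre 29 mm above the bench on the strip, 22 mm in the pocket; 18 to 21 mm from the face when against it. Slides with about 1 N; more than 25 N spoils it.
- cover (a joint): Travel of the sliding cover in m: 0 open (start), 0.042 closed at its stop. Slides along the fence's -x over the strip, 3 N friction, stays where left. Steel plate 50 x 120 (y) x 5 mm on top of the fence, front edge level with the guiding face when open. Underside 34 mm above the bench: clears a nut in the pocket (top at 31 mm), not one on the strip (38 mm).
- cover_lip (a point): Middle of the top edge of the cover's upright lip, 59 mm above the bench. The lip is 6 mm thick, 120 mm long along the fence, rises 20 mm above the plate at the cover's back edge, 47 mm behind the guiding face when open; behind it the fence's top (34 mm high) is bare for 20 mm. It is pushed from behind towards the strip.
- collar_center (a point): Centre of a loose round steel collar, 38 mm outside, 22 mm hole, 18 mm high, flat on the strip near the other end than the nut; to be left alone.
- shim: Loose dark wood shim 16 x 70 x 8 mm, flat on the strip along its outer edge, long side along y; origin under its middle. To be left alone.
- bolt_center (a point): Middle of a loose big steel bolt standing on its head on the bench behind the fence, 74 mm high, head 42 mm across; to be left alone.
- offcut: Loose pine offcut 45 x 120 (y) x 35 mm high on the bench behind the fence; origin under its middle. To be left alone.
- tape: Loose tape-measure case 32 x 68 (y) x 62 mm high on the bench; origin under its middle. To be left alone.
- screwdriver: Loose screwdriver lying on the bench along its x, about 200 mm long; to be left alone.
- pencil: Loose pencil, 150 mm long along its x, 9 mm thick, lying on the bench; to be left alone.
- nut: The same nut as a body; its origin is under its centre, 9 mm below point nut_center.
Mind the look-alikes: they are no part of the job. Leave any pink look-alike of the nut alone.

How it is judged (in metres and radians):
On the way, in this order (a step that is already met when the one before it is completed fails the run):
1. the nut has dropped flat into the pocket, with the cover still open (z of nut_center in the frame of fence between 0.018 and 0.0245 m and x of nut_center in the frame of fence between -0.036 and -0.01 m and y of nut_center in the frame of fence between -0.06 and 0.06 m and angle between nut_center's own z axis and vertical below 0.12 rad and value of joint cover below 0.015 m), for 0.2 s.
2. the cover is pushed fully across over the nut (z of nut_center in the frame of fence between 0.018 and 0.0245 m and x of nut_center in the frame of fence between -0.036 and -0.01 m and y of nut_center in the frame of fence between -0.06 and 0.06 m and angle between nut_center's own z axis and vertical below 0.12 rad and value of joint cover above 0.038 m), for 0.2 s.
At the end, for the whole second after the job is handed in: The nut lies at rest flat in the pocket (its centre below 24.5 mm above the bench, beside the fence, tilted less than 0.12 rad), the cover is closed over it (more than 38 of its 42 mm), and the collar is within 15 mm and the other loose things within 30 mm of where they started (all of step 2 and linear speed of nut below 0.02 m/s); the robot touches nothing.
It fails at once if the nut is pushed or squeezed with more than 25 N (contact force between the fingers and nut above 25 N).
It fails at once if the nut is lifted more than 10 mm off the strip (z of nut_center in the frame of fence above 0.039 m).
It fails at once if the collar is moved by more than 15 mm (distance of collar_center from where it was at the start of the episode above 0.015 m).
It fails at once if another loose thing is moved by more than 30 mm (distance of any of shim, bolt_center, offcut, tape, screwdriver, pencil from where it was at the start of the episode above 0.03 m).
It also fails if it takes over 64 s, if anything falls off the work surface, if the arm or the gripper's body presses on something with over 40 N, if the wrist force passes 120 N, or if a joint passes its speed limit or range.

### The arm

A 6-joint arm with a two-finger parallel gripper is mounted at the origin on the work surface. World frame = base frame: x ahead of the robot, y to its left, z up, the work surface at z = 0. Lengths are in mm, angles in degrees, forces in N, time in s.
With the tool pointing down it reaches from about 350 to 850 mm from the base axis. Payload 8.1 kg.
Tool frame: the origin (TCP) lies midway between the tips of the shut fingers; the grasp point (between the pads) lies 19 mm behind it (hold_point_z is the distance from the TCP to the grasp point, in mm); z points along the fingers, y is the direction in which the jaws open and shut (so a half turn about z gives the same grasp; the last joint's range is limited). The gripper opens to 85 mm and grips with 20 to 120 N. Pads are 22 mm wide; open, the fingers measure 114 mm over their backs; the gripper's body (76 mm by 85 mm) begins 54 mm behind the grasp point. The pads swing forward as they close: fully open they stand 13 mm farther back than shut.
Start: joints at [62.831, 7.471, 85.268, -0, 87.261, -4.893], TCP at [227.426, 555.232, 231.292] pointing down, gripper open.
Joint ranges: [-169.43, 169.43], [-51.17, 129.36], [1.28, 143.12], [-76.62, 256.62], [0, 156.53], [-152.29, 152.29]. Speed limits (degrees/s): [136.94, 136.94, 159.86, 180, 180, 180].

### API

Orientations are given as [roll, pitch, yaw] about the fixed x, y, z axes, in that order (R = Rz(yaw) Ry(pitch) Rx(roll)).
In Python, from bench import sense, snapshot, camera_params, hand_in, hold_point_z gives the robot as it stands.
- The arm moves only by the tool servo_tool, never from a script. Its argument "motion" is a list of rows, each a list of 7 numbers: the finger opening in mm, from 0 to 85.4, then the shift along the tool's x, y, z in mm, then the turn, a rotation vector about the tool's x, y, z in rad. A call has 1 to 10 rows; each row shifts and turns the pose as measured when the row begins, along the tool's axes as they then stand; what a row does not reach is not made up. A row lasts 1/10 s, in which the tool goes at most 50 mm and 8.59 degrees, less where a joint would pass 70% of its speed; a pose out of reach is approached as far as the arm can. A call with a gripper value outside its range is refused whole. The fingers move at their own pace and stop on an object; "force" is the grip in N (left out, the last holds). Time passes only in rows, so rows that do not move let the fingers close. It gives the time, the measured TCP pose, the force and the opening at its end, in the units of the state.
- sense(): the state, without advancing time (a new reading comes with each control period).
- snapshot(name): name is "scene" or "top" or "wrist"; returns the picture (420x560x3 uint8, blue, green, red); there is no depth.
- camera_params(name): a dict with "fx", "fy", "cx", "cy" (pixels), "D" ([k1, k2, p1, p2, k3] as OpenCV has them; the pictures are not rectified), "R" (3x3) and "t" (3): a world point X has camera coordinates R X + t; the wrist camera has in their place "tool_from_camera" (4x4, takes a point from camera to tool coordinates, whose origin is the TCP and whose axes are the flange's). Camera axes: x right, y down, z forward; pixel columns grow to the right and rows downward; lengths in mm; the calibration is good to about 2 mm. A picture is of the moment at which its call begins: read the wrist's pose just before it. camera_params takes no time and is no camera call.
- hand_in(): hands the job in, once; it reports no verdict.
The state is a dict: "time": time; "joint_pos": joint angles; "qd": joint speeds; "joint_efforts": joint torques, N m; "tool_pos": TCP position; "tcp_rot": TCP orientation; "ft_force": force on the tool from outside, world axes, zero at the start; "wrist_torque": the same for the moment, N m; "finger_gap": finger opening in mm.
Only numpy, scipy, OpenCV 4.12 (cv2) and the standard library are available. Lean on these libraries where they do the work, as an engineer would, in place of code of your own. Each camera call takes 0.05 s, during which the arm holds its last target. There are 200 camera calls.

## Working session

There is one attempt and no reset: what is moved stays moved. The work goes in short steps, Python scripts to look and compute and a tool call to move; the robot and the scene stay as the last step left them, time stands still between calls to the robot, and variables do not carry over. Pictures are saved under pics/ and viewed, about 8 in all and at most 12, crops included, and the job is handed in when it is done.

Besides the shell and the picture viewer there is one more tool, called after "Request:" as name([rows], argument=value, ...), one row to a line, values as JSON. servo_tool: Moves the arm, as the interface text tells. Its arguments: {"type":"object","properties":{"motion":{"type":"array"},"force":{"type":"number"}},"required":["motion"]}

```bash
mkdir -p pics
python3 - <<'E'
from bench import *
import cv2,json
s=sense();print(s)
for n in("scene","top"):
    cv2.imwrite(f"pics/{n}0.png",snapshot(n));p=camera_params(n);print(n,p)
print(camera_params("wrist"),hold_point_z)
E
```

```text
{'time': 0.0, 'joint_pos': array([ 6.28297902e+01,  7.51511860e+00,  8.53309983e+01,  4.58321508e-04,
        8.72612749e+01, -4.89383384e+00]), 'qd': array([ 0.00832182,  0.06581338,  0.05358048,  0.04373835, -0.06758195,
        0.07815746]), 'joint_efforts': array([ 2.65337134e-03, -5.69370353e+01, -5.00577056e+01,  3.15279613e-05,
        1.43038880e-02, -2.56207284e-05]), 'tool_pos': array([227.17205314, 554.72573533, 230.22784853]), 'tcp_rot': array([-1.79893039e+02, -9.61764148e-03,  1.57723593e+02]), 'ft_force': array([-0.70167037, -1.1161892 ,  0.25206145]), 'wrist_torque': array([-0.04760408,  0.00279885, -0.01068729]), 'finger_gap': 85.27980378456724}
scene {'fx': 403.11669493769216, 'fy': 403.11669493769216, 'cx': 286.48590583889774, 'cy': 212.5382249735459, 'D': array([0.01388315, 0.        , 0.        , 0.        , 0.        ]), 'R': array([[-0.67143493,  0.74085817,  0.01744455],
       [ 0.59234741,  0.55068835, -0.58810449],
       [-0.44530853, -0.38454066, -0.8085968 ]]), 't': array([ 378.75070603, -304.98766879, 1282.57972961])}
top {'fx': 429.96953920827684, 'fy'
[... 223 characters left out ...]
, -0.02621293, -0.1908341 ],
       [ 0.19139842, -0.02101438, -0.98128744]]), 't': array([  -4.78717179,  595.30006763, 1016.34744302])}
{'fx': 342.9654115787932, 'fy': 342.9654115787932, 'cx': 280.02563657562456, 'cy': 208.66764279499264, 'D': array([-0.04024991,  0.        ,  0.        ,  0.        ,  0.        ]), 'tool_from_camera': array([[-8.29510335e-04, -9.52196313e-01, -3.05485668e-01,
         7.69786038e+01],
       [ 9.99999057e-01, -4.55567371e-04, -1.29537986e-03,
        -7.18401486e-01],
       [ 1.09428663e-03, -3.05486454e-01,  9.52195793e-01,
        -1.43629208e+02],
       [ 0.00000000e+00,  0.00000000e+00,  0.00000000e+00,
         1.00000000e+00]])} 18.700000000000003
```

View pics/top0.png

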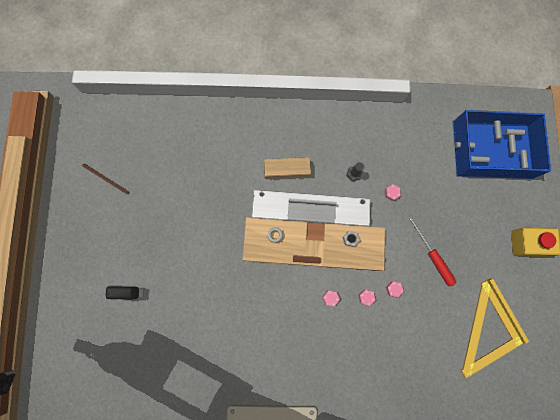

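View pics/scene0.png

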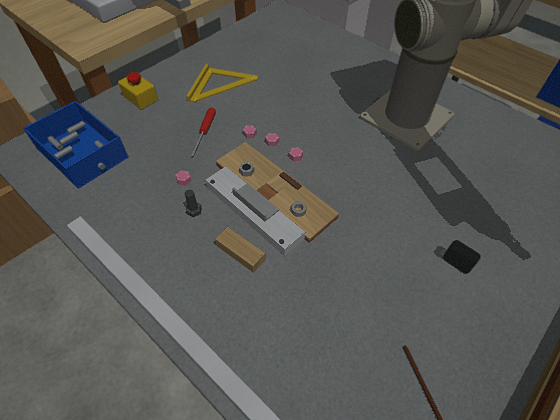

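```bash
cat > h.py <<'E'
import numpy as np,cv2
from bench import *
def ray(n,px,z):
    "world points on plane z from fixed-camera pixels"
    p=camera_params(n);K=np.array([[p['fx'],0,p['cx']],[0,p['fy'],p['cy']],[0,0,1]])
    u=cv2.undistortPoints(np.array(px,float).reshape(-1,1,2),K,p['D']).reshape(-1,2)
    d=np.c_[u,np.ones(len(u))]@p['R'];c=-p['R'].T@p['t']
    return c+d*((z-c[2])/d[:,2])[:,None]
E
python3 - <<'E'
from h import *
im=cv2.imread('pics/top0.png')
cv2.imwrite('pics/c1.png',cv2.resize(im[180:280,235:395],None,fx=5,fy=5,interpolation=cv2.INTER_CUBIC))
E
```

```text
(no output)
```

View pics/c1.png

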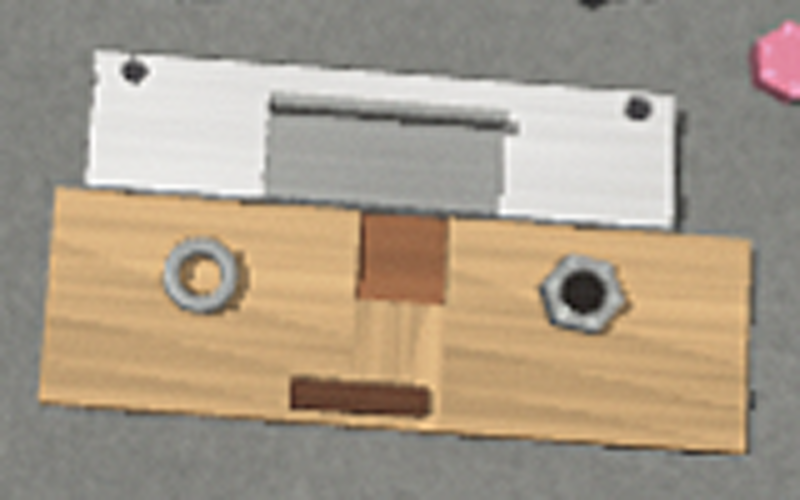

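Run:
```python
from h import *
f=lambda P,z:ray('top',(np.array(P,float)+.5)/5-.5+[235,180],z)
S=f([(55,187),(752,240),(747,453),(40,403)],20)
F=f([(97,50),(677,96),(677,228),(87,185)],34)
N=f([(583,293)],38);C=f([(202,275)],38)
P=f([(360,212),(447,218),(444,302),(358,297)],20)
L=f([(272,95),(508,112)],59)
for n,v in zip("SFNCPL",(S,F,N,C,P,L)):print(n,v[:,:2].round(1).tolist())
yd=S[0]-S[1]+S[3]-S[2];a=np.arctan2(yd[1],yd[0])
yF=F[0]-F[1]+F[3]-F[2];print(np.degrees(a),np.degrees(np.arctan2(yF[1],yF[0])))
y=np.array([np.cos(a),np.sin(a)]);x=np.array([y[1],-y[0]])
# origin: middle of strip rear edge / fence front edge
O1=(S[0]+S[1])[:2]/2;O2=(F[2]+F[3])[:2]/2;Os=S.mean(0)[:2]+55*x;Of=F.mean(0)[:2]-35*x
print(O1,O2,Os,Of);O=(Os+Of)/2
for n,v in zip("SFNCPL",(S,F,N,C,P,L)):print(n,[[round((q[:2]-O)@x,1),round((q[:2]-O)@y,1)] for q in v])
print('x',x,'y',y,'O',O)
```

```text
S [[571.4, 76.8], [552.9, -284.2], [443.4, -278.8], [460.8, 80.7]]
F [[641.0, 57.1], [625.0, -242.9], [556.1, -241.4], [570.6, 60.0]]
N [[521.1, -191.7]]
C [[525.6, 0.8]]
P [[562.5, -80.4], [560.5, -125.3], [517.0, -123.8], [518.5, -79.6]]
L [[614.5, -31.8], [609.0, -150.6]]
87.14168754412965 87.10020158942561
[ 562.16927792 -103.68803355] [563.31370726 -90.69400795] [ 562.07366955 -104.10399945] [563.20299858 -90.06437196]
S [[np.float64(0.1), np.float64(174.1)], [np.float64(-0.4), np.float64(-187.3)], [np.float64(-110.0), np.float64(-187.4)], [np.float64(-110.5), np.float64(172.5)]]
F [[np.float64(70.6), np.float64(157.9)], [np.float64(69.6), np.float64(-142.5)], [np.float64(0.6), np.float64(-144.5)], [np.float64(0.1), np.float64(157.3)]]
N [[np.float64(-36.8), np.float64(-96.6)]]
C [[np.float64(-41.9), np.float64(96.0)]]
P [[np.float64(-1.0), np.float64(16.7)], [np.float64(-0.7), np.float64(-28.3)], [np.float64(-44.3), np.float64(-28.9)], [np.float64(-44.9), np.float64(15.2)]]
L [[np.float64(48.5), np.float64(67.8)], [np.float64(49.0), np.float64(-51.1)]]
x [ 0.9987559  -0.04986627] y [0.04986627 0.9987559 ] O [562.63833407 -97.08418571]
```

Request:
servo_tool([
  [0,0,0,0,0,0,0.147],
  [0,0,0,0,0,0,0.147],
  [0,0,0,0,0,0,0.147],
  [0,0,0,0,0,0,0.147],
  [0,0,0,0,0,0,0.147],
  [0,0,0,0,0,0,0.147],
  [0,0,0,0,0,0,0.147],
  [0,0,0,0,0,0,0.147],
  [0,0,0,0,0,0,0.147],
  [0,0,0,0,0,0,0.147],
])

```text
time: 1.1
tool_pos: [225.6, 551.6, 223.7]
tcp_rot: [-179.9, 0.7, 71.7]
ft_force: [-0.3, 0.4, -0.3]
finger_gap: -0.1
```

```bash
cat >> h.py <<'E'
from scipy.spatial.transform import Rotation as R
X=np.array([.99876,-.04987]);Y=np.array([.04987,.99876]);O=np.array([562.6,-97.1])
def w2f(p): d=np.array(p)[:2]-O; return d@X,d@Y
def go(fx,fy,z,yaw):
    "tool-frame shift and turn to the fence-frame target"
    s=sense();T=R.from_euler('xyz',s['tcp_rot'],degrees=True)
    w=np.r_[O+fx*X+fy*Y,z]
    d=T.inv().apply(w-s['tool_pos']);r=(T.inv()*R.from_euler('xyz',[180,0,yaw],degrees=True)).as_rotvec()
    print('t',s['time'],'F',np.round(w2f(s['tool_pos']),1),s['tool_pos'].round(1),s['tcp_rot'].round(1),'f',s['ft_force'].round(1),'shift',d.round(1),'turn',r.round(3))
E
python3 -c "
from h import *
go(-36.8-25,-96.6-43,180,57.14)"
```

```text
t 1.1 F [-369.   631.1] [225.6 551.6 223.7] [-179.9    0.7   71.7] f [-0.3  0.4 -0.3] shift [-660.9  500.9   51.2] turn [-0.     0.013  0.255]
```

Request:
servo_tool([
  [0,-36,27,0,0,0,0],
  [0,-36,27,0,0,0,0],
  [0,-36,27,0,0,0,0],
  [0,-36,27,0,0,0,0],
  [0,-36,27,0,0,0,0],
  [0,-36,27,0,0,0,0],
  [0,-36,27,0,0,0,0],
  [0,-36,27,0,0,0,0],
  [0,-36,27,0,0,0,0],
  [0,-36,27,0,0,0,0],
])

```text
time: 2.1
tool_pos: [366.2, 111.7, 222.0]
tcp_rot: [-179.7, 1.2, 71.9]
ft_force: [1.4, -0.7, -0.0]
finger_gap: -0.0
```

Request:
servo_tool([
  [0,-36,27,0,0,0,0],
  [0,-36,27,0,0,0,0],
  [0,-36,27,0,0,0,0],
  [0,-36,27,0,0,0,0],
  [0,-36,27,0,0,0,0],
  [0,-36,27,0,0,0,0],
  [0,0,0,0,0,0.006,0.13],
  [0,0,0,0,0,0.006,0.13],
  [0,0,0,0,0,0,0],
  [0,0,0,0,0,0,0],
])

```text
time: 3.1
tool_pos: [452.1, -162.0, 222.1]
tcp_rot: [-179.7, 0.6, 56.3]
ft_force: [-0.2, -0.4, 0.4]
finger_gap: -0.4
```

```bash
python3 -c "
from h import *
go(-36.8-25,-96.6-43,150,57.14)
cv2.imwrite('pics/w1.png',snapshot('wrist'))"
```

```text
t 3.1 F [-107.1  -70.3] [ 452.1 -162.   222.1] [-179.7    0.6   56.3] f [-0.2 -0.4  0.4] shift [-35.5  74.8  72.1] turn [-0.005  0.01  -0.015]
```

View pics/w1.png

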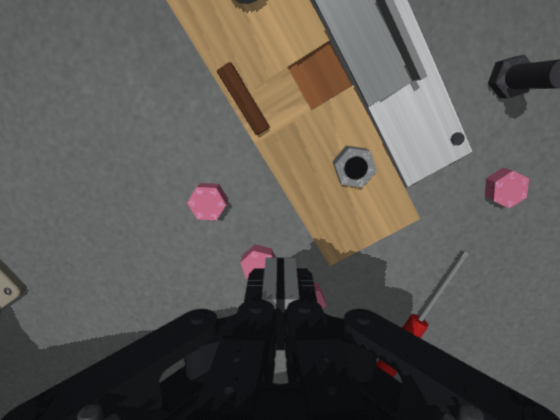

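```bash
cat >> h.py <<'E'
def wray(px,z):
    p=camera_params('wrist');s=sense();K=np.array([[p['fx'],0,p['cx']],[0,p['fy'],p['cy']],[0,0,1]])
    u=cv2.undistortPoints(np.array(px,float).reshape(-1,1,2),K,p['D']).reshape(-1,2)
    A=p['tool_from_camera'];T=R.from_euler('xyz',s['tcp_rot'],degrees=True)
    c=T.apply(A[:3,3])+s['tool_pos'];d=T.apply(np.c_[u,np.ones(len(u))]@A[:3,:3].T)
    return np.array([w2f(q) for q in c+d*((z-c[2])/d[:,2])[:,None]])
def nutpoly(name,box):
    im=cv2.imread(name);x0,y0,x1,y1=box;c=im[y0:y1,x0:x1]
    m=(cv2.cvtColor(c,cv2.COLOR_BGR2HSV)[...,1]<70).astype(np.uint8)
    q=max(cv2.findContours(m,cv2.RETR_EXTERNAL,cv2.CHAIN_APPROX_NONE)[0],key=cv2.contourArea)
    q=cv2.convexHull(q).reshape(-1,2)+[x0,y0]
    return q
E
python3 -c "
from h import *
q=nutpoly('pics/w1.png',(325,140,385,195))
f=wray(q,38);print(cv2.minEnclosingCircle(f.astype(np.float32)))
a=cv2.approxPolyDP(f.astype(np.float32).reshape(-1,1,2),4,True).reshape(-1,2);print(a)
print('pocket',wray([(289,68),(330,43),(355,85),(305,109)],20))
"
python3 - <<'E'
import cv2
im=cv2.imread('pics/w1.png')
cv2.imwrite('pics/c2.png',cv2.resize(im[120:220,300:440],None,fx=5,fy=5,interpolation=cv2.INTER_CUBIC))
E
```

```text
((-38.67826843261719, -95.9587631225586), 22.23290252685547)
[[ -36.763897  -73.80853 ]
 [ -18.435522  -92.43731 ]
 [ -22.018652 -110.681366]
 [ -40.98016  -118.072075]
 [ -57.18108  -100.18449 ]
 [ -53.364197  -80.64188 ]]
pocket [[-4.63343121e+01  1.39483754e+01]
 [-2.89259757e+00  1.32923023e+01]
 [-2.27437232e-02 -3.12269681e+01]
 [-5.19233790e+01 -2.61189140e+01]]
```

View pics/c2.png

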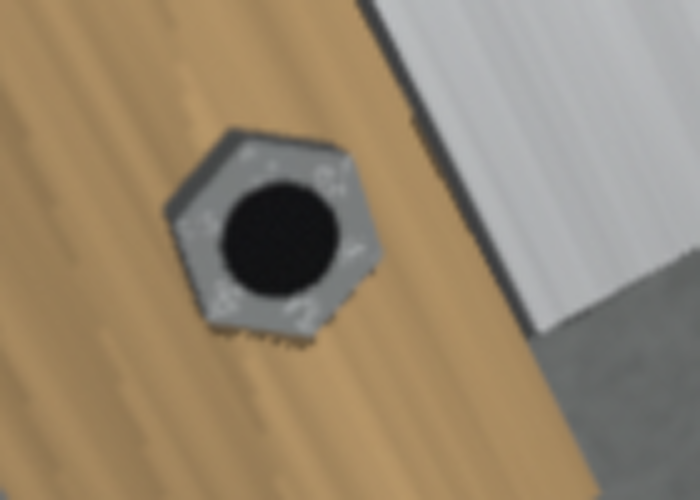

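Request:
servo_tool([
  [0,-12,25,25,0,0,0],
  [0,-12,25,25,0,0,0],
  [0,-12,25,25,0,0,0],
  [0,0,0,25,0,0.01,-0.015],
  [0,0,0,25,0,0,0],
  [0,0,0,25,0,0,0],
  [0,0,0,20,0,0,0],
  [0,0,0,0,0,0,0],
])

```text
time: 3.95
tool_pos: [498.4, -232.4, 49.1]
tcp_rot: [179.9, -0.0, 59.0]
ft_force: [-0.5, 0.8, -0.6]
finger_gap: 0.2
```

```bash
python3 -c "
from h import *
go(-38.5-24,-96-42,26,57.14)"
```

```text
t 3.95 F [ -57.4 -138.3] [ 498.4 -232.4   49.1] [179.9  -0.   59. ] f [-0.5  0.8 -0.6] shift [-2.1 -4.7 23.1] turn [ 0.002 -0.     0.033]
```

Request:
servo_tool([
  [0,-2,-5,12,0,0,0.033],
  [0,0,0,11,0,0,0],
  [0,0,0,1,0,0,0],
  [0,5,0,0,0,0,0],
  [0,5,0,0,0,0,0],
  [0,3,0,0,0,0,0],
  [0,2,0,0,0,0,0],
  [0,2,0,0,0,0,0],
  [0,2,0,0,0,0,0],
  [0,2,0,0,0,0,0],
])

```text
time: 4.95
tool_pos: [508.9, -213.1, 29.2]
tcp_rot: [179.4, -0.0, 57.3]
ft_force: [0.4, -0.2, 1.3]
finger_gap: -0.0
```

```bash
python3 -c "
from h import *
go(-62.5+10,-138+17.3,26,57.14)"
```

```text
t 4.95 F [ -47.9 -118.6] [ 508.9 -213.1   29.2] [179.4  -0.   57.3] f [ 0.4 -0.2  1.3] shift [-4.1 -3.   3.1] turn [ 0.01  -0.001  0.002]
```

Request:
servo_tool([
  [0,1,-1,2,0,0,0],
  [0,2,-1,2,0,0,0],
  [0,3,-1,0,0,0,0],
  [0,3,0,0,0,0,0],
  [0,3,0,0,0,0,0],
  [0,3,0,0,0,0,0],
  [0,3,0,0,0,0,0],
])

```text
time: 5.65
tool_pos: [516.5, -195.6, 25.0]
tcp_rot: [179.4, -0.0, 57.2]
ft_force: [-0.5, -1.0, 1.0]
finger_gap: -0.2
```

```bash
python3 -c "
from h import *
go(-62.5+20,-138+34.6,26,57.14)
im=snapshot('top');cv2.imwrite('pics/t2.png',im);w=snapshot('wrist');cv2.imwrite('pics/w2.png',w)
a=cv2.resize(im[200:270,300:390],None,fx=6,fy=6,interpolation=cv2.INTER_CUBIC);w=w[0:420]
cv2.imwrite('pics/c3.png',np.hstack([cv2.resize(a,(540,420)),w[:,200:460]]))"
```

```text
t 5.65 F [ -41.1 -100.7] [ 516.5 -195.6   25. ] [179.4  -0.   57.2] f [-0.5 -1.   1. ] shift [-3.   0.2 -1. ] turn [ 0.01  -0.     0.002]
```

View pics/c3.png

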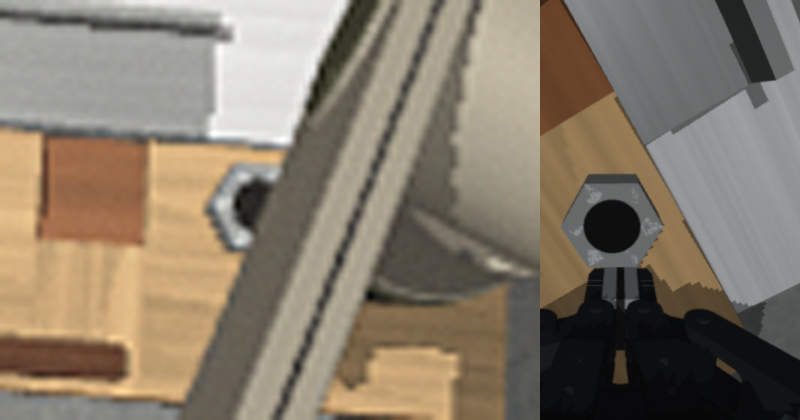

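```bash
python3 -c "
from h import *
print(wray([(272,227),(276,265),(331,225)],38), wray([(342,150),(417,300)],20))
print('pocket rear corner, fence junction',wray([(262,97)],20))"
```

```text
[[-29.02297818 -75.27359903]
 [-36.23202754 -90.92904234]
 [ -7.82991307 -86.59699722]] [[  11.5324806   -65.58055447]
 [  10.67346178 -151.95733358]]
pocket rear corner, fence junction [[ -7.25994491 -29.48515267]]
```

Request:
servo_tool([
  [0,2,0,0,0,0,0],
  [0,3,-1,0,0,0,0],
  [0,3,0,0,0,0,0],
  [0,3,-1,0,0,0,0],
  [0,3,0,0,0,0,0],
  [0,2,0,0,0,0,0],
])

```text
time: 6.35
tool_pos: [524.0, -179.8, 24.8]
tcp_rot: [179.4, -0.0, 57.2]
ft_force: [-0.6, -1.5, 0.1]
finger_gap: 0.2
```

Request:
servo_tool([
  [0,1,0,0,0,0,0],
  [0,1,0,0,0,0,0],
])

```text
time: 6.55
tool_pos: [525.2, -177.7, 24.8]
tcp_rot: [179.4, -0.0, 57.3]
ft_force: [-1.0, -0.4, 0.4]
finger_gap: -0.0
```

```bash
python3 -c "
from h import *
go(-62.5+30,-138+52,26,57.14)"
```

```text
t 6.55 F [-33.3 -82.4] [ 525.2 -177.7   24.8] [179.4  -0.   57.3] f [-1.  -0.4  0.4] shift [-2.7  2.5 -1.1] turn [ 0.01  -0.     0.002]
```

Request:
servo_tool([
  [0,1,0,0,0,0,0],
  [0,1,0,0,0,0,0],
  [0,1,0,0,0,0,0],
])

```text
time: 6.85
tool_pos: [526.7, -175.3, 24.8]
tcp_rot: [179.4, 0.0, 57.3]
ft_force: [-4.0, -5.0, 3.3]
finger_gap: 0.0
```

Request:
servo_tool([
  [0,1,0,0,0,0,0],
  [0,1,0,0,0,0,0],
])

```text
time: 7.05
tool_pos: [526.7, -175.0, 24.9]
tcp_rot: [179.5, 0.2, 57.3]
ft_force: [-4.6, -4.7, 3.1]
finger_gap: -0.2
```

Request:
servo_tool([
  [0,1.7,-1,0,0,0,0],
  [0,1.7,-1,0,0,0,0],
  [0,1.7,-1,0,0,0,0],
])

```text
time: 7.35
tool_pos: [527.0, -169.3, 24.9]
tcp_rot: [179.5, 0.2, 57.2]
ft_force: [-0.8, -2.0, 0.3]
finger_gap: 0.1
```

Request:
servo_tool([
  [0,1.7,-1,0,0,0,0],
  [0,1.7,-1,0,0,0,0],
  [0,1.7,-1,0,0,0,0],
  [0,1.7,-1,0,0,0,0],
  [0,1.7,-1,0,0,0,0],
])

```text
time: 7.85
tool_pos: [527.5, -158.4, 24.9]
tcp_rot: [179.5, 0.2, 57.2]
ft_force: [-1.1, -1.8, 1.0]
finger_gap: 0.2
```

```bash
python3 -c "
from h import *
go(-32,-31,25,57.14)"
```

```text
t 7.85 F [-32.  -62.9] [ 527.5 -158.4   24.9] [179.5   0.2  57.2] f [-1.1 -1.8  1. ] shift [ 27.7 -15.9  -0.4] turn [0.009 0.004 0.002]
```

Request:
servo_tool([
  [0,1.7,-1,0,0,0,0],
  [0,1.7,-1,0,0,0,0],
  [0,1.7,-1,0,0,0,0],
  [0,1.7,-1,0,0,0,0],
  [0,1.7,-1,0,0,0,0],
  [0,1.7,-1,0,0,0,0],
  [0,1.7,-1,0,0,0,0],
])

```text
time: 8.55
tool_pos: [528.3, -143.8, 25.1]
tcp_rot: [179.4, 0.2, 57.2]
ft_force: [-2.7, -3.7, 2.2]
finger_gap: -0.1
```

Request:
servo_tool([
  [0,1.3,-0.75,0,0,0,0],
  [0,1.3,-0.75,0,0,0,0],
  [0,1.3,-0.75,0,0,0,0],
  [0,1.3,-0.75,0,0,0,0],
])

```text
time: 8.95
tool_pos: [528.6, -136.5, 24.8]
tcp_rot: [179.5, 0.2, 57.2]
ft_force: [-0.3, -0.9, -1.1]
finger_gap: -0.2
```

```bash
python3 -c "
from h import *
go(-32,-31,25,57.14)
cv2.imwrite('pics/w3.png',snapshot('wrist')[100:400,100:460])"
```

```text
t 8.95 F [-32.  -41.1] [ 528.6 -136.5   24.8] [179.5   0.2  57.2] f [-0.3 -0.9 -1.1] shift [ 8.7 -5.  -0.3] turn [0.01  0.003 0.002]
```

View pics/w3.png

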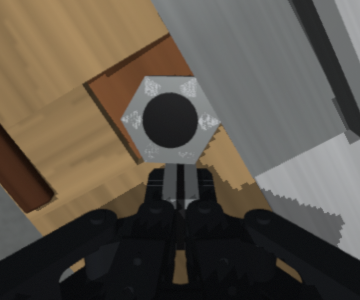

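Request:
servo_tool([
  [0,1,-0.6,0,0,0,0],
  [0,1,-0.6,0,0,0,0],
  [0,1,-0.6,0,0,0,0],
  [0,1,-0.6,0,0,0,0],
])

```text
time: 9.4
tool_pos: [528.5, -130.8, 24.3]
tcp_rot: [179.5, 0.2, 57.2]
ft_force: [-0.2, -0.7, -0.1]
finger_gap: 0.1
```

Request:
servo_tool([
  [0,1,-0.6,0,0,0,0],
  [0,1,-0.6,0,0,0,0],
])

```text
time: 9.6
tool_pos: [528.6, -128.3, 24.2]
tcp_rot: [179.5, 0.2, 57.2]
ft_force: [0.6, -0.5, 0.2]
finger_gap: -0.2
```

```bash
python3 -c "
from h import *
go(-32,-31,25,57.14)
cv2.imwrite('pics/w4.png',snapshot('wrist')[100:400,100:460])"
```

```text
t 9.6 F [-32.4 -32.8] [ 528.6 -128.3   24.2] [179.5   0.2  57.2] f [ 0.6 -0.5  0.2] shift [ 1.8 -0.5 -0.8] turn [0.009 0.003 0.002]
```

View pics/w4.png

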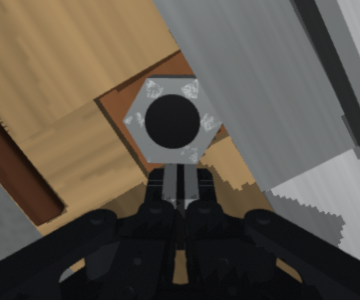

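Request:
servo_tool([
  [0,1,-0.6,0,0,0,0],
])

```text
time: 9.75
tool_pos: [528.5, -126.9, 24.2]
tcp_rot: [179.5, 0.2, 57.2]
ft_force: [0.1, -1.0, -1.2]
finger_gap: -0.3
```

Request:
servo_tool([
  [0,1,-0.6,0,0,0,0],
])

```text
time: 9.85
tool_pos: [528.5, -125.6, 24.2]
tcp_rot: [179.5, 0.2, 57.2]
ft_force: [0.0, -1.0, -0.2]
finger_gap: -0.0
```

Request:
servo_tool([
  [0,1,-0.6,0,0,0,0],
])

```text
time: 9.95
tool_pos: [528.6, -124.4, 24.1]
tcp_rot: [179.5, 0.2, 57.2]
ft_force: [-0.0, -2.0, -0.2]
finger_gap: 0.1
```

```bash
python3 -c "
from h import *
go(-32,-31,25,57.14)
cv2.imwrite('pics/w5.png',snapshot('wrist'))
for n in('w3','w4','w5'):
    im=cv2.imread(f'pics/{n}.png');im=im[100:400,100:460] if n=='w5' else im
    g=im.max(2);m=(g<60).astype(np.uint8);m[:60]=0;m[150:]=0;m[:,:130]=0;m[:,210:]=0
    q=max(cv2.findContours(m,0,1)[0],key=cv2.contourArea);print(n,cv2.fitEllipse(q))
"
```

```text
t 9.95 F [-32.6 -29. ] [ 528.6 -124.4   24.1] [179.5   0.2  57.2] f [-0.  -2.  -0.2] shift [-1.4  1.6 -0.8] turn [0.008 0.003 0.002]
w3 ((169.68679809570312, 120.07896423339844), (53.22759246826172, 54.32654571533203), 135.7364501953125)
w4 ((171.987548828125, 121.2488021850586), (52.795291900634766, 54.350303649902344), 114.62985229492188)
w5 ((173.5408172607422, 121.43589782714844), (51.32057571411133, 53.51521682739258), 93.93289184570312)
```

```bash
python3 -c "
from h import *
im=cv2.imread('pics/w5.png')[130:300,200:360];s=snapshot('scene');cv2.imwrite('pics/s5.png',s)
a=cv2.resize(im,(400,425),interpolation=cv2.INTER_CUBIC);b=cv2.resize(s[150:250,220:314],(400,425),interpolation=cv2.INTER_CUBIC)
cv2.imwrite('pics/c5.png',np.hstack([a,b]))"
```

```text
(no output)
```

View pics/c5.png

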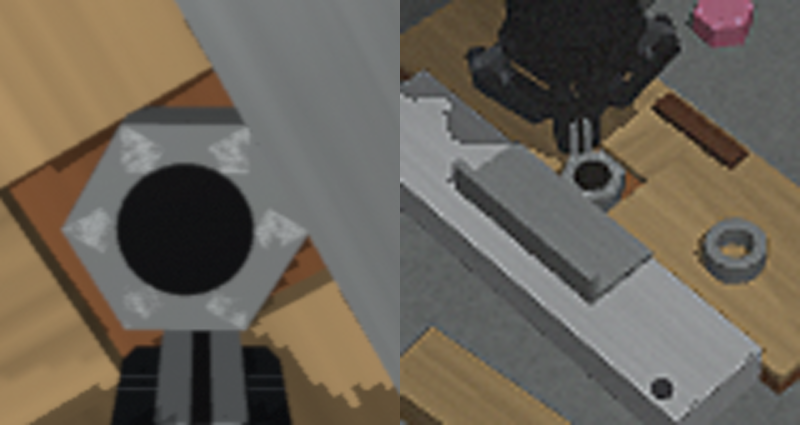

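```bash
python3 -c "
from h import *
for n in('w2','w5'):
    im=cv2.imread(f'pics/{n}.png');g=im.max(2);m=np.zeros(g.shape,np.uint8);m[165:255,230:312]=g[165:255,230:312]<60
    q=max(cv2.findContours(m,0,1)[0],key=cv2.contourArea);e=cv2.fitEllipse(q);print(n,e,cv2.contourArea(q)**.5)
e=e[0];print(wray([e],38),wray([e],31))
go(-32,-31,25,57.14)"
```

```text
w2 ((271.55694580078125, 225.994384765625), (52.56047821044922, 55.82105255126953), 91.59807586669922) 48.0
w5 ((273.54083251953125, 221.43589782714844), (51.32057571411133, 53.51521682739258), 93.93289184570312) 46.4327470649756
[[-18.61366703  -1.81518245]] [[-19.9558387   -3.99727008]]
t 10.05 F [-32.6 -29. ] [ 528.6 -124.5   24.2] [179.5   0.2  57.2] f [ 0.1 -0.   0.3] shift [-1.4  1.5 -0.8] turn [0.009 0.003 0.002]
```

Request:
servo_tool([
  [0,0.9,-0.5,0,0,0,0],
])

```text
time: 10.15
tool_pos: [528.7, -124.1, 24.3]
tcp_rot: [179.5, 0.2, 57.2]
ft_force: [-2.4, -6.2, 1.4]
finger_gap: -0.1
```

Request:
servo_tool([
  [0,0.9,-0.5,0,0,0,0],
])

```text
time: 10.25
tool_pos: [528.6, -124.0, 24.5]
tcp_rot: [179.4, 0.3, 57.2]
ft_force: [-2.3, -6.6, 0.4]
finger_gap: 0.2
```

Request:
servo_tool([
  [0,-3,0,0,0,0,0],
  [0,-10,0,-5,0,0,0],
  [0,-20,0,-20,0,0,0],
  [0,-30,0,-30,0,0,0],
  [0,0,0,-30,0,0,0],
  [0,0,0,-20,0,0,0],
  [0,0,0,0,0,0,0],
])

```text
time: 10.95
tool_pos: [490.2, -178.9, 134.0]
tcp_rot: [179.6, 0.2, 57.3]
ft_force: [-0.5, 0.0, 0.3]
finger_gap: 0.3
```

```bash
python3 -c "
from h import *
s=sense();go(56+16,8,70,57.14+30)
w=snapshot('wrist');cv2.imwrite('pics/w6.png',w);t=snapshot('top');cv2.imwrite('pics/t6.png',t)
m=np.zeros(w.shape[:2],np.uint8)
g=w.max(2)
cv2.imwrite('pics/c6.png',np.hstack([w[0:300,130:430],cv2.resize(t[205:265,275:365],(450,300),interpolation=cv2.INTER_CUBIC)]))"
```

```text
t 10.95 F [-68.2 -85.3] [ 490.2 -178.9  134. ] [179.6   0.2  57.3] f [-0.5  0.   0.3] shift [151.   74.7  63.9] turn [ 0.006  0.006 -0.521]
```

View pics/c6.png

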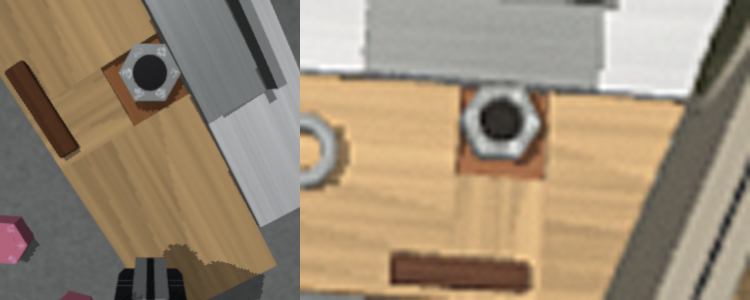

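```bash
python3 -c "
from h import *
def hole(im,b):
    x0,y0,x1,y1=b;m=np.zeros(im.shape[:2],np.uint8);m[y0:y1,x0:x1]=im.max(2)[y0:y1,x0:x1]<75
    q=max(cv2.findContours(m,0,1)[0],key=cv2.contourArea);return cv2.fitEllipse(q)
a=hole(cv2.imread('pics/w6.png'),(258,45,305,95));b=hole(cv2.imread('pics/t6.png'),(305,221,326,237));print(a,b)
for z in(28,31,34,38):print(z,wray([a[0]],z),[w2f(p) for p in ray('top',[b[0]],z)])
q=nutpoly('pics/w6.png',(245,38,315,105))
"
```

```text
((279.4364318847656, 72.27935791015625), (33.010738372802734, 35.04450988769531), 176.44436645507812) ((314.6569519042969, 228.55751037597656), (6.9870195388793945, 7.796352863311768), 141.3041534423828)
28 [[-21.4409238   -3.15778664]] [(np.float64(-17.597945504353785), np.float64(-4.029030681042669))]
31 [[-21.54597834  -3.32519086]] [(np.float64(-18.045309659664586), np.float64(-3.6841020047572886))]
34 [[-21.65103288  -3.49259508]] [(np.float64(-18.492673814975376), np.float64(-3.3391733284719645))]
38 [[-21.79110559  -3.7158007 ]] [(np.float64(-19.089159355389658), np.float64(-2.8792684267581463))]
```

Request:
servo_tool([
  [0,38,19,0,0,0,0],
  [0,38,19,0,0,0,0],
  [0,38,19,0,0,0,0],
  [0,37,18,0,0,0,0],
  [0,0,0,0,0,0,-0.13],
  [0,0,0,0,0,0,-0.13],
  [0,0,0,0,0,0,-0.13],
  [0,0,0,0,0,0,-0.13],
  [0,0,0,0,0,0,0],
])

```text
time: 11.95
tool_pos: [628.3, -83.1, 107.1]
tcp_rot: [-178.4, -0.1, 88.3]
ft_force: [0.7, 0.3, -0.3]
finger_gap: 0.2
```

```bash
python3 -c "
from h import *
go(73,8,45,87.14)"
```

```text
t 11.95 F [64.9 17.3] [628.3 -83.1 107.1] [-1.784e+02 -1.000e-01  8.830e+01] f [ 0.7  0.3 -0.3] shift [-9.5  9.7 61.8] turn [-0.029 -0.002  0.02 ]
```

Request:
servo_tool([
  [0,-9,10,10,-0.029,0,0.02],
  [0,0,0,20,0,0,0],
  [0,0,0,10,0,0,0],
  [0,0,0,0,0,0,0],
])

```text
time: 12.35
tool_pos: [635.0, -91.3, 60.4]
tcp_rot: [-179.7, -0.2, 86.3]
ft_force: [-0.5, -0.2, 0.6]
finger_gap: 0.2
```

```bash
python3 -c "
from h import *
go(73,8,45,87.14)"
```

```text
t 12.35 F [72.   9.4] [635.  -91.3  60.4] [-179.7   -0.2   86.3] f [-0.5 -0.2  0.6] shift [-1.4  1.1 15.4] turn [-0.005 -0.004 -0.014]
```

Request:
servo_tool([
  [0,0,1,5,0,0,-0.014],
  [0,0,0,5,0,0,0],
  [0,0,0,4,0,0,0],
  [0,0,0,0,0,0,0],
])

```text
time: 12.75
tool_pos: [636.3, -91.1, 46.1]
tcp_rot: [-179.7, -0.2, 87.1]
ft_force: [0.3, -0.2, 0.3]
finger_gap: -0.5
```

```bash
python3 -c "
from h import *
go(73,8,45,87.14)"
```

```text
t 12.75 F [73.3  9.7] [636.3 -91.1  46.1] [-179.7   -0.2   87.1] f [ 0.3 -0.2  0.3] shift [-1.7 -0.3  1.1] turn [-0.005 -0.004 -0.001]
```

Now find the lip with small steps.

Request:
servo_tool([
  [0,0,-2,0,0,0,0],
  [0,0,-2,0,0,0,0],
  [0,0,-2,0,0,0,0],
  [0,0,-2,0,0,0,0],
])

```text
time: 13.15
tool_pos: [628.8, -90.8, 47.7]
tcp_rot: [-179.8, -0.2, 87.1]
ft_force: [-0.6, 0.7, 0.1]
finger_gap: -0.1
```

Request:
servo_tool([
  [0,0,-2,0,0,0,0],
  [0,0,-2,0,0,0,0],
  [0,0,-2,0,0,0,0],
  [0,0,-2,0,0,0,0],
])

```text
time: 13.55
tool_pos: [621.3, -90.6, 48.7]
tcp_rot: [180.0, -0.2, 87.0]
ft_force: [3.0, -1.1, -1.1]
finger_gap: 0.1
```

Request:
servo_tool([
  [0,0,-2,0,0,0,0],
  [0,0,-2,0,0,0,0],
  [0,0,-2,0,0,0,0],
])

```text
time: 13.85
tool_pos: [615.9, -90.3, 49.2]
tcp_rot: [179.8, -0.2, 87.0]
ft_force: [2.8, 0.3, -1.3]
finger_gap: -0.2
```

Request:
servo_tool([
  [0,0,-2,1,0,0,0],
  [0,0,-2,1,0,0,0],
  [0,0,-2,1,0,0,0],
  [0,0,-2,0.5,0,0,0],
])

```text
time: 14.25
tool_pos: [610.3, -90.2, 49.0]
tcp_rot: [179.5, -0.1, 87.0]
ft_force: [2.6, 1.3, 2.0]
finger_gap: -0.1
```

Request:
servo_tool([
  [0,0,-2,0.5,0,0,0],
  [0,0,-2,0.5,0,0,0],
  [0,0,-2,0.5,0,0,0],
  [0,0,-2,0.5,0,0,0],
])

```text
time: 14.65
tool_pos: [603.4, -89.8, 48.9]
tcp_rot: [179.2, -0.1, 87.1]
ft_force: [3.5, 1.4, 6.3]
finger_gap: -0.3
```

Request:
servo_tool([
  [0,0,-2,0.5,0,0,0],
  [0,0,-2,0.5,0,0,0],
  [0,0,-2,0.5,0,0,0],
  [0,0,-2,0.5,0,0,0],
])

```text
time: 15.05
tool_pos: [596.7, -89.5, 48.9]
tcp_rot: [179.0, -0.1, 87.1]
ft_force: [2.8, 0.6, 5.9]
finger_gap: 0.0
```

Request:
servo_tool([
  [0,0,-2,0,0,0,0],
  [0,0,-2,0,0,0,0],
  [0,0,-2,0,0,0,0],
  [0,0,-2,0,0,0,0],
])

```text
time: 15.45
tool_pos: [588.2, -89.0, 49.0]
tcp_rot: [179.0, -0.1, 87.1]
ft_force: [2.4, 1.0, 4.9]
finger_gap: -0.1
```

Request:
servo_tool([
  [0,0,-2,0,0,0,0],
  [0,0,-2,0,0,0,0],
  [0,0,-2,0,0,0,0],
])

```text
time: 15.75
tool_pos: [581.8, -88.7, 49.0]
tcp_rot: [179.0, -0.1, 87.1]
ft_force: [2.9, 0.3, 4.8]
finger_gap: -0.0
```

```bash
python3 -c "
from h import *
go(18,8,47,87.14)
t=snapshot('top');s=snapshot('scene')
cv2.imwrite('pics/c7.png',np.hstack([cv2.resize(t[190:270,245:385],(420,240),interpolation=cv2.INTER_CUBIC),cv2.resize(s[140:260,190:350],(320,240),interpolation=cv2.INTER_CUBIC)]))"
```

```text
t 15.75 F [18.8  9.4] [581.8 -88.7  49. ] [ 1.79e+02 -1.00e-01  8.71e+01] f [2.9 0.3 4.8] shift [-1.4 -0.8  2. ] turn [ 0.018 -0.002 -0.001]
```

View pics/c7.png

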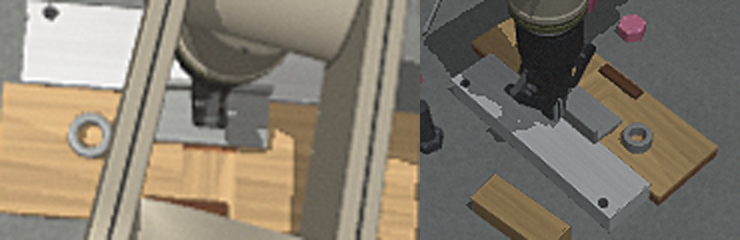

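The cover is nearly across. I'll push on in small steps until it reaches the stop.

Request:
servo_tool([
  [0,0,-1.5,0,0,0,0],
  [0,0,-1.5,0,0,0,0],
])

```text
time: 16.05
tool_pos: [581.0, -88.7, 49.4]
tcp_rot: [178.7, -0.1, 87.0]
ft_force: [12.6, -0.1, -3.2]
finger_gap: 0.1
```

Request:
servo_tool([
  [0,0,-1.5,0,0,0,0],
  [0,0,-1.5,0,0,0,0],
])

```text
time: 16.25
tool_pos: [581.1, -88.8, 49.6]
tcp_rot: [178.2, -0.1, 87.0]
ft_force: [10.7, 0.1, -3.0]
finger_gap: 0.3
```

Request:
servo_tool([
  [0,0,-1.5,0,0,0,0],
  [0,0,-1.5,0,0,0,0],
])

```text
time: 16.45
tool_pos: [581.1, -88.8, 49.7]
tcp_rot: [177.8, -0.0, 87.0]
ft_force: [12.1, 1.3, -3.3]
finger_gap: -0.2
```

Request:
servo_tool([
  [0,0,3,0,0,0,0],
  [0,0,8,-3,0.02,0,0],
  [0,0,10,-20,0,0,0],
  [0,0,0,-40,0,0,0],
  [0,0,0,-40,0,0,0],
  [0,-40,0,-20,0,0,0],
  [0,-40,0,0,0,0,0],
  [0,-40,0,0,0,0,0],
  [0,-40,0,0,0,0,0],
  [0,0,0,0,0,0,0],
])

```text
time: 17.45
tool_pos: [579.9, -251.8, 163.9]
tcp_rot: [-179.0, -0.3, 87.3]
ft_force: [-0.1, 0.1, -0.0]
finger_gap: -0.2
```

```bash
python3 -c "
from h import *
go(18,8,47,87.14)
t=snapshot('top');s=snapshot('scene');w=snapshot('wrist');cv2.imwrite('pics/t8.png',t);cv2.imwrite('pics/w8.png',w)
cv2.imwrite('pics/c8.png',np.hstack([cv2.resize(t[180:280,235:395],(480,300),interpolation=cv2.INTER_CUBIC),w[::2,::2][:,:280] if 0 else cv2.resize(w,(280,210)).repeat(1,0) if 0 else cv2.resize(w,(320,300))]))"
```

```text
t 17.45 F [  25.  -153.7] [ 579.9 -251.8  163.9] [-179.    -0.3   87.3] f [-0.1  0.1 -0. ] shift [161.1  -4.5 117.8] turn [-0.018 -0.005  0.002]
```

View pics/c8.png

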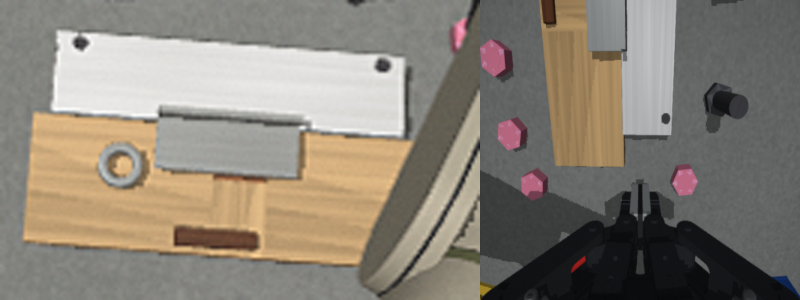

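```bash
python3 -c "
from h import *
f=lambda P,z:[np.round(w2f(p),1) for p in ray('top',(np.array(P,float)+.5)/3-.5+[235,180],z)]
print('lip',f([(161,105),(305,119)],59),'front',f([(155,166),(299,177)],39))"
```

```text
lip [array([ 7.7, 66.9]), array([  5. , -53.3])] front [array([-40.9,  67.5]), array([-41.2, -53.7])]
```

```bash
python3 -c "
from bench import *
print(hand_in())"
```

```text
the job is handed in; nothing more can be done
None
```

I finished the job and handed it in at about 17.5 s; the hand-in gave no verdict.

**Nut:** I pushed it flat-on with the shut fingertips, first to the fence and then along it. It dropped into the pocket and met the far wall at about 7 N. The pictures before closing show it inside the pocket and against the fence.

**Cover:** I pushed it by its lip at about 3 N until it hit its stop at about 12 N. In the top view the lip had moved about 42 mm, and the front edge sits about 41 mm over the strip. The underside clears only a dropped nut and nothing extra resisted it, so the nut must lie low in the pocket.

**Other loose things:** in the last pictures the collar, shim and bolt look to be where they started. I didn't measure them, and nothing touched them. The other loose things weren't checked at the end.

**Checks that disagreed or stayed unclear:**
- Finding the nut's height from two views failed: the rays disagreed by about 3 mm across the fence.
- The shrinking of the nut's hole in the wrist view suggested a drop of about 5 mm rather than 7 mm. That was before the last light push to the wall.
- During the cover push there was a brief 5–6 N upward force on the tool, which I couldn't explain.

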